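# Fetch the rear tub from a crowded dispensary hook

## Task

The yellow tub hangs at the back of the crowded hook: hang the two blue tubs in front of it over on the spare hook, one after the other, each slid gently back as far as it goes, so that the first just touches the rubber buffer and the second just touches the first. Then fetch the yellow tub and stand it fully down in the green upright pocket. Never push on the buffer with more than 15 N, let nothing knock hard, and leave the other things on the counter where they are.

Things in the scene. Friction and masses are not known exactly. Their poses are not given: they have to be found in the camera images.
- stand_full: Crowded hook stand, fixed: grey foot 130x90x10 mm, post 16 mm thick, 158 high, steel prong 8 mm thick, level, axis 150 mm above the table, running from the post along local -x (roughly to the robot) to 146 mm from the post's axis, its last 5 mm turned up to 10 mm above the prong's axis. Origin: on the table on the post's axis, z up. Carries three tubs: blue, blue, yellow from open end to post.
- stand_spare: Spare hook stand, fixed, same form and frame as the crowded one, empty. Round its prong sits a stop with a black rubber buffer disc, 32 mm diameter, in front. It is set differently each time and not measured: the buffer's face lies 24 to 54 mm from the post's axis. The buffer yields 4 mm at 2 N per mm, then is hard; the stop does not move.
- stand_spare_tip (a point): On the axis of the spare prong, 142 mm from its post's axis, where the end turns up.
- blue_front_tab (a point): Grip tab of the blue tub nearest the hook's open end, 90 to 180 g. Bottom up: round drum, 60 mm diameter, 26 thick, axis along local x (the prong); box-shaped eye 30 mm along x, 28 wide, 32 high, its opening along x 16 wide, 22 high; tab 16 mm along x, 30 along y, 34 high. This point: mid-tab, 16 mm below its top, 18 above the eye's top, 34 above the opening's middle, 108 above the drum's underside.
- blue_rear_tab (a point): Grip tab of the second blue tub, behind the front one; same form, z up. Hanging, the roof of the eye's opening rests on the prong and this point is 27 mm above the prong's axis; raised 10 mm from there (between 6 and 14) the eye clears prong and turned-up end. Tubs on a prong touch at their eyes: 30 mm centre to centre when snug.
- yellow_tub_tab (a point): Grip tab of the yellow tub, nearest the post of the crowded hook; same form, sizes and mass as the blue tubs.
- pocket: Hand-out tray, fixed: white plate 100x120x8 mm with a green upright pocket, open at the top, for the lower half of a tub's drum. Inside 32 mm along local x, 66 along y; floor 8 mm above the table, walls to 44 mm, the two across x flared out above to 54. The drum's axis goes along local x, either way; fully down, the tab point is 116 mm above the table. Origin: on the table under its middle.
- amber_mid (a point): Bystander: amber bottle, 44 mm diameter, 85 mm high; its middle.
- carton_mid (a point): Bystander: white and red carton, 90 x 45 x 35 mm; its middle.
- jar_mid (a point): Bystander: brown jar with a white lid, 56 mm diameter, 60 mm high; its middle.
- tin_mid (a point): Bystander: small tin with a green lid, 52 mm diameter, 40 mm high; its middle.
Not all that is in view belongs to the job. What is shaped like the part that bears yellow_tub_tab but pink or turquoise is not meant.

How it is judged:
On the way:
1. both blue tubs hang on the spare hook, snug against the buffer and each other, while the yellow tub still hangs on the crowded hook (y of blue_front_tab in the frame of stand_spare between -0.008 and 0.008 m and z of blue_front_tab in the frame of stand_spare between 0.168 and 0.185 m and x of blue_front_tab in the frame of stand_spare between -0.13 and -0.015 m and angle between each of blue_front_tab, blue_rear_tab, yellow_tub_tab's own z axis and vertical below 0.15 rad and y of blue_rear_tab in the frame of stand_spare between -0.008 and 0.008 m and z of blue_rear_tab in the frame of stand_spare between 0.168 and 0.185 m and x of blue_rear_tab in the frame of stand_spare between -0.13 and -0.015 m and ((horizontal distance between buffer_c0 and blue_front_tab below 0.0215 m and horizontal distance between blue_front_tab and blue_rear_tab below 0.0345 m) or (horizontal distance between buffer_c0 and blue_rear_tab below 0.0215 m and horizontal distance between blue_rear_tab and blue_front_tab below 0.0345 m)) and y of yellow_tub_tab in the frame of stand_full between -0.008 and 0.008 m and z of yellow_tub_tab in the frame of stand_full between 0.168 and 0.185 m and x of yellow_tub_tab in the frame of stand_full between -0.13 and -0.015 m), for 0.2 s.
At the end, for the whole second after the job is handed in: The blue tubs hang at rest on the spare hook, the deeper one within 3 mm of touching the buffer, the other within 4 mm of touching the deeper one; the yellow tub stands in the pocket, fully down (within 5 mm), centred within 6 mm, upright within 8 degrees (y of blue_front_tab in the frame of stand_spare between -0.008 and 0.008 m and z of blue_front_tab in the frame of stand_spare between 0.168 and 0.185 m and x of blue_front_tab in the frame of stand_spare between -0.13 and -0.015 m and angle between each of blue_front_tab, blue_rear_tab's own z axis and vertical below 0.15 rad and y of blue_rear_tab in the frame of stand_spare between -0.008 and 0.008 m and z of blue_rear_tab in the frame of stand_spare between 0.168 and 0.185 m and x of blue_rear_tab in the frame of stand_spare between -0.13 and -0.015 m and ((horizontal distance between buffer_c0 and blue_front_tab below 0.0215 m and horizontal distance between blue_front_tab and blue_rear_tab below 0.0345 m) or (horizontal distance between buffer_c0 and blue_rear_tab below 0.0215 m and horizontal distance between blue_rear_tab and blue_front_tab below 0.0345 m)) and x of yellow_tub_tab in the frame of pocket between -0.006 and 0.006 m and y of yellow_tub_tab in the frame of pocket between -0.006 and 0.006 m and z of yellow_tub_tab in the frame of pocket between 0.11 and 0.121 m and angle between yellow_tub_tab's own z axis and vertical below 0.14 rad and linear speed of each of blue_front, blue_rear, yellow_tub below 0.02 m/s).
It fails at once if a tub is pushed on the rubber buffer with more than 15 N, or tub against tub with more than 20 N (contact force between any of blue_front, blue_rear, yellow_tub and buffer_c0 above 15 N or contact force between blue_front and blue_rear above 20 N or contact force between blue_rear and yellow_tub above 20 N).
It fails at once if a tub is knocked or forced against a hook or the pocket with more than 80 N (contact force between any of blue_front, blue_rear, yellow_tub and stand_full above 80 N or contact force between any of blue_front, blue_rear, yellow_tub and stand_spare above 80 N or contact force between any of blue_front, blue_rear, yellow_tub and pocket above 80 N).
It fails at once if the amber bottle, the carton, the jar or the tin is moved by more than 20 mm (distance of any of amber_mid, carton_mid, jar_mid, tin_mid from where it was at the start of the episode above 0.02 m).
It also fails if it takes over 70 s, if anything falls off the work surface, if the arm or the gripper's body presses on something with over 40 N, if the wrist force passes 120 N, or if a joint passes its speed limit or range.

## Robot

A 6-joint arm with a two-finger parallel gripper is mounted at the origin on the work surface. World frame = base frame: x ahead of the robot, y to its left, z up, the work surface at z = 0. Lengths are in m, angles in rad, forces in N, time in s.
With the tool pointing down it reaches from about 0.15 to 0.775 m from the base axis. Payload 6.1 kg.
Tool frame: the origin (TCP) lies midway between the tips of the shut fingers; the grasp point (between the pads) lies 19 mm behind it; y points along the fingers, x is the direction in which the jaws open and shut, and the axes are right-handed (so a half turn about y gives the same grasp; the last joint's range is limited). The gripper opens to 85 mm and grips with 20 to 120 N. Pads are 22 mm wide; open, the fingers measure 114 mm over their backs; the gripper's body (76 mm by 85 mm) begins 54 mm behind the grasp point. The pads swing forward as they close: fully open they stand 13 mm farther back than shut.
Start: joints at [1.226, 0.126, -0.04, 1.405, 0, 1.571], TCP at [0.177, 0.494, 0.231] pointing down, gripper open.
Joint ranges: [-2.72, 2.72], [-0.95, 1.95], [-1.27, 1.35], [-1.78, 2.02], [-1.46, 1.47], [-3.14, 3.14]. Speed limits (rad/s): [2.39, 2.39, 3.01, 3.14, 3.14, 3.14].

## Interface

Orientations are given as a unit quaternion [x, y, z, w].
In Python, from plant import ctrl, kinematics, cams gives the robot as it stands. Calls block until the motion is done:
- ctrl.move_to(position, orientation): joint-space move of the TCP to a pose.
- ctrl.move_straight(position, ori=None, vel=0.15): straight line of the TCP; ori=None keeps the orientation; vel is the mean speed in m/s.
- ctrl.movej(angles): joint-space move.
- ctrl.command_gripper(opening): finger opening in m; the grip force is fixed at half the most; returns when the fingers have stopped.
- ctrl.pause(seconds).
- kinematics.ik(position, orientation): joint angles nearest the present ones, or None.
- cams.camera(name): name is "scene" or "top" or "wrist"; returns a dict with "color" (480x640x3 uint8, blue, green, red), "mtx" (3x3 intrinsics, pixels), "dist_coeffs" ([k1, k2, p1, p2, k3] as OpenCV has them; the pictures are not rectified), "extrinsics" (4x4, takes a point from camera to world coordinates). Camera axes: x right, y down, z forward; pixel columns grow to the right and rows downward; lengths in m; the calibration is good to about 2 mm. A picture is of the moment at which its call begins. There is no depth.
A pose or a line that the arm cannot do raises ctrl.MotionError and nothing moves.
- ctrl.finish_job(): hands the job in, once; it reports no verdict.
Trained networks look in a picture, given as the dict that the camera call returned (one of the last four; its "shot" number tells which), for a name from the list of things; names that differ only in an ending like _2 or _b are one class to them, and where a whole thing is asked for, a point or a joint stands for the part that bears it (a point fixed in the world has none). Each returns a list of dicts, best first, with "p" (0 to 1); they miss things now and then, are a little off and sometimes report something else, mostly with a low value. They report only what shows in the picture. A call takes as long as a camera call. They do not tell look-alikes from the thing itself.
- cams.cut_out(picture, name): "region" (480x640 bool, what is visible of it) and "xy" ([column, row] in pixels, amid what is visible of it).
Readings, each from a call of its own:
- ctrl.current_time_s(): time.
- ctrl.current_joint_pos(): joint angles.
- ctrl.current_qvel(): joint speeds.
- ctrl.current_effort(): joint torques, N m.
- ctrl.current_eef_pos(): TCP position.
- ctrl.current_ee_rot(): TCP orientation.
- ctrl.current_force(): force on the tool from outside, world axes, zero at the start.
- ctrl.current_moment(): the same for the moment, N m.
- ctrl.current_opening(): finger opening in m.
Only numpy, scipy, OpenCV 4.12 (cv2) and the standard library are available. Lean on these libraries where they do the work, as an engineer would, in place of code of your own. Each camera call takes 0.05 s, during which the arm holds its last target.

## Working session

There is one attempt and no reset: what is moved stays moved. The work goes in short steps, each a Python script; the robot and the scene stay as the last script left them, time stands still between calls to the robot, and variables do not carry over. Pictures are saved under pics/ and viewed, and the job is handed in when it is done.

```bash
ls; mkdir -p pics; python3 - <<'E'
from plant import ctrl,kinematics,cams
import cv2,numpy as np
for n in ["scene","top","wrist"]:
    p=cams.camera(n); cv2.imwrite(f"pics/{n}0.png",p["color"])
    print(n,p["mtx"].round(1).tolist(),p["dist_coeffs"],p["extrinsics"].round(3).tolist())
print(ctrl.current_time_s(),ctrl.current_eef_pos(),ctrl.current_ee_rot())
E
```

```text
pics
scene [[594.3, 0.0, 315.4], [0.0, 594.3, 229.1], [0.0, 0.0, 1.0]] [-0.06981363  0.          0.          0.          0.        ] [[0.188, 0.613, -0.768, 1.378], [0.982, -0.118, 0.147, -0.099], [-0.0, -0.782, -0.624, 0.819], [0.0, 0.0, 0.0, 1.0]]
top [[468.7, 0.0, 325.0], [0.0, 468.7, 234.1], [0.0, 0.0, 1.0]] [-0.12259383  0.          0.          0.          0.        ] [[0.021, -0.997, 0.077, 0.504], [-1.0, -0.022, -0.012, 0.093], [0.014, -0.077, -0.997, 0.96], [0.0, 0.0, 0.0, 1.0]]
wrist [[345.7, 0.0, 318.9], [0.0, 345.7, 234.0], [0.0, 0.0, 1.0]] [-0.05860116  0.          0.          0.          0.        ] [[0.337, 0.907, 0.253, 0.113], [0.942, -0.324, -0.092, 0.518], [-0.001, 0.269, -0.963, 0.373], [0.0, 0.0, 0.0, 1.0]]
0.15 [0.17735911 0.4938085  0.23069902] [ 0.57861447  0.40645706 -0.40716218 -0.57811497]
```

View pics/scene0.png

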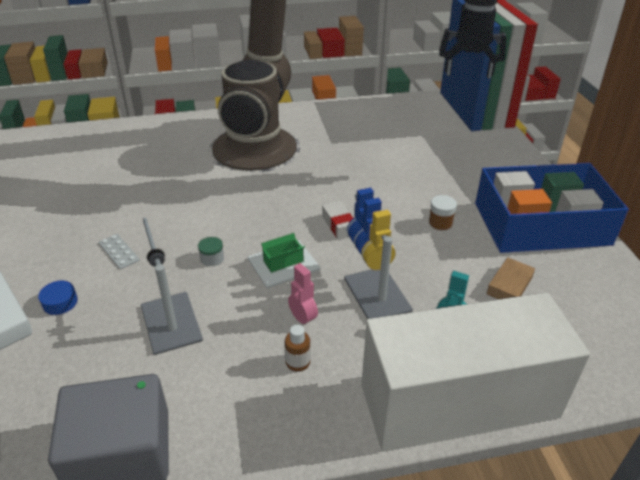

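View pics/top0.png

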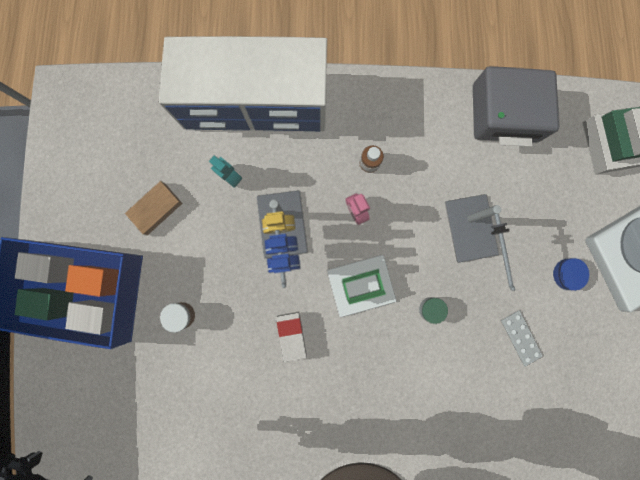

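View pics/wrist0.png

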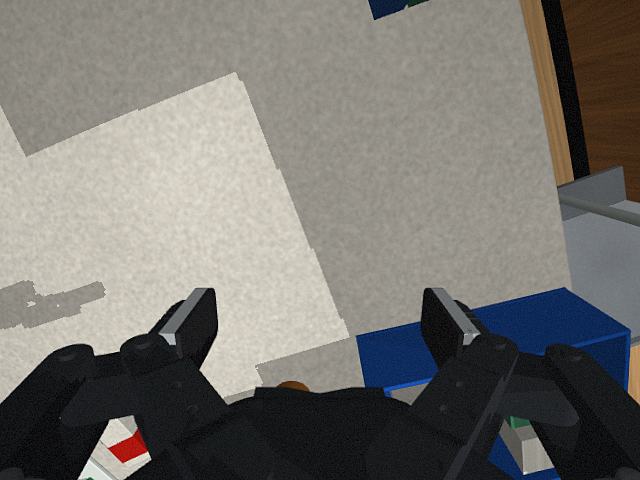

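The scene view shows the crowded hook around (375,240), the spare hook around (160,290), the pocket at (285,255), and a pink and a turquoise decoy. The top view shows the crowded prong pointing down from (275,205) to (284,285), the spare prong from (495,215) to (512,288), and the pocket at (362,287).

```bash
cat > h.py <<'E'
from plant import ctrl,kinematics,cams
import cv2,numpy as np
from scipy.spatial.transform import Rotation as R
from scipy.optimize import minimize,least_squares
def proj(p,P):
    T=np.linalg.inv(p["extrinsics"]); rv=cv2.Rodrigues(T[:3,:3])[0]
    return cv2.projectPoints(np.asarray(P,float).reshape(-1,3),rv,T[:3,3],p["mtx"],np.asarray(p["dist_coeffs"]))[0].reshape(-1,2)
def ray(p,uv):
    n=cv2.undistortPoints(np.array([[uv]],float),p["mtx"],np.asarray(p["dist_coeffs"])).ravel()
    d=p["extrinsics"][:3,:3]@np.array([n[0],n[1],1]); return p["extrinsics"][:3,3],d/np.linalg.norm(d)
def atz(p,uv,z):
    o,d=ray(p,uv); return o+d*(z-o[2])/d[2]
E
python3 - <<'E'
from h import *
names=["stand_full","stand_spare","blue_front_tab","yellow_tub_tab","pocket","amber_mid","carton_mid","jar_mid","tin_mid"]
import pickle
out={}
for c in ["top","scene"]:
    p=cams.camera(c); 
    vis=p["color"].copy()
    for n in names:
        r=cams.cut_out(p,n); out[c,n]=r
        print(c,n,[(round(d["p"],2),np.round(d["xy"]).tolist(),int(d["region"].sum())) for d in r])
    out[c]=p
pickle.dump(out,open("o.pkl","wb"))
q=ctrl.current_ee_rot(); print(R.from_quat(q).as_matrix().round(3)); print(ctrl.current_force(),ctrl.current_time_s())
E
```

```text
top stand_full [(0.78, [288.0, 213.0], 1773)]
top stand_spare [(0.64, [476.0, 231.0], 3228), (0.4, [280.0, 221.0], 603)]
top blue_front_tab [(0.78, [282.0, 265.0], 522), (0.7, [177.0, 317.0], 797)]
top yellow_tub_tab [(0.64, [280.0, 222.0], 594), (0.64, [358.0, 209.0], 526), (0.58, [226.0, 174.0], 473)]
top pocket [(0.71, [362.0, 287.0], 2927)]
top amber_mid [(0.86, [373.0, 161.0], 500)]
top carton_mid [(0.77, [295.0, 338.0], 1098)]
top jar_mid [(0.89, [179.0, 318.0], 798), (0.74, [278.0, 223.0], 581)]
top tin_mid [(0.79, [434.0, 309.0], 559), (0.23, [477.0, 232.0], 3200)]
scene stand_full [(0.57, [380.0, 290.0], 2487), (0.26, [377.0, 238.0], 1116)]
scene stand_spare [(0.97, [164.0, 315.0], 3355)]
scene blue_front_tab [(0.96, [361.0, 209.0], 553), (0.24, [382.0, 290.0], 2468)]
scene yellow_tub_tab [(0.82, [379.0, 241.0], 1151), (0.7, [455.0, 292.0], 688), (0.58, [302.0, 296.0], 1184), (0.55, [278.0, 260.0], 2228)]
scene pocket [(0.62, [281.0, 262.0], 2144)]
scene amber_mid []
scene carton_mid [(0.77, [335.0, 219.0], 812)]
scene jar_mid [(0.61, [444.0, 215.0], 761)]
scene tin_mid [(0.68, [214.0, 252.0], 632)]
[[ 0.338  0.    -0.941]
 [ 0.941  0.     0.338]
 [ 0.    -1.    -0.   ]]
[ 0.84553554  0.34766533 -0.44792776] 1.15
```

```bash
python3 - <<'E'
import pickle,cv2,numpy as np
o=pickle.load(open("o.pkl","rb"))
def crop(c,x0,y0,w,h,f):
    return cv2.resize(o[c]["color"][y0:y0+h,x0:x0+w],None,fx=f,fy=f,interpolation=cv2.INTER_CUBIC)
a=crop("top",250,180,75,130,4.5); b=crop("top",440,185,90,130,4.5)
im=np.hstack([a,b]);print(im.shape);cv2.imwrite("pics/c1.png",im)
a=crop("scene",325,175,100,150,4); b=crop("scene",125,210,90,150,4)
im=np.hstack([a,b]);print(im.shape);cv2.imwrite("pics/c2.png",im)
E
```

```text
(585, 743, 3)
(600, 760, 3)
```

View pics/c1.png

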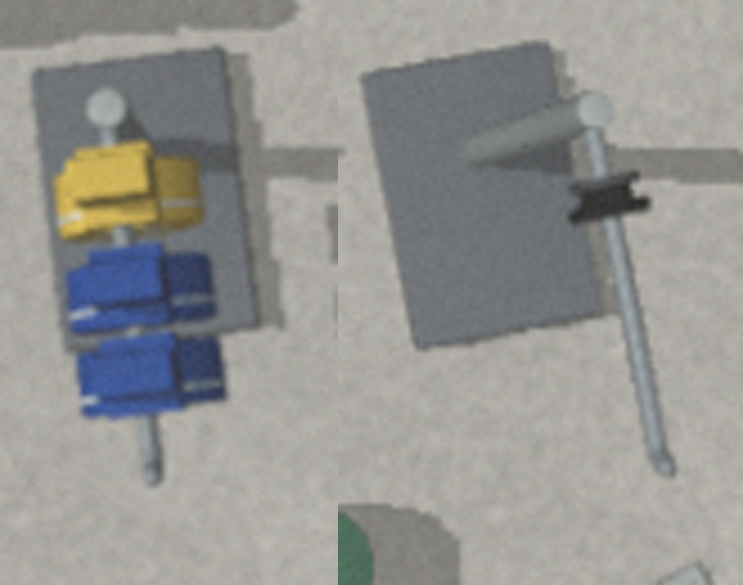

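View pics/c2.png

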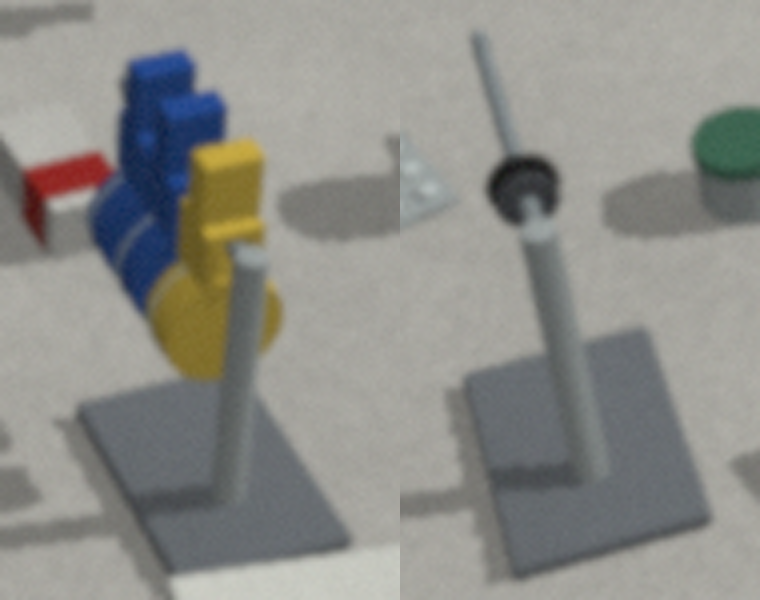

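```bash
cat > fit.py <<'E'
from h import *
import pickle
o=pickle.load(open("o.pkl","rb"))
def px(L,x0,y0,f): return [((a+.5)/f-.5+x0,(b+.5)/f-.5+y0) for a,b in L]
D={}
# names of local points : post top, tip, corners A(+x,+y? )...
F=lambda f,sx,sy:(f+sx*.065,sy*.045,.01)
def run(name,obs):
    def res(v,full=False):
        x,y,t,f=v; r=[]
        c,s=np.cos(t),np.sin(t)
        for cam,loc,uv in obs:
            l=np.array(F(f,*loc)) if len(loc)==2 else np.array(loc)
            w=[x+c*l[0]-s*l[1],y+s*l[0]+c*l[1],l[2]]
            r+=list(proj(o[cam],w)[0]-uv)
        return np.array(r)
    s=least_squares(res,INIT[name],loss="soft_l1")
    print(name,s.x.round(4)); 
    for (cam,loc,uv),e in zip(obs,res(s.x).reshape(-1,2)): print(cam,loc,e.round(1))
    return s.x
INIT={"full":[.55,.2,0,-.03],"spare":[.55,-.2,0,-.03]}
PT=(0,0,.158);TIP=(-.1435,0,.1595)
tf=px([(106,106),(152,475),(35,70),(222,48),(258,327),(65,352)],250,180,4.5)
sf=px([(250,252),(80,410),(348,543),(172,570)],325,175,4)
ts=px([(257,109),(326,465),(24,74),(207,42),(267,316),(82,347)],440,185,4.5)
ss=px([(138,230),(78,36),(66,380),(245,330),(310,518),(118,575)],125,210,4)
# top image: up = +x world, left=+y
loc=[PT,TIP,(1,1),(1,-1),(-1,-1),(-1,1)]
full=run("full",[("top",l,u) for l,u in zip(loc,tf)]+[("scene",l,u) for l,u in zip([PT,(-1,-1),(1,1),(1,-1)],sf)])
spare=run("spare",[("top",l,u) for l,u in zip(loc,ts)]+[("scene",l,u) for l,u in zip([PT,TIP,(-1,-1),(-1,1),(1,1),(1,-1)],ss)])
E
python3 fit.py
```

```text
full [ 0.6177  0.1737  0.143  -0.0214]
top (0, 0, 0.158) [ 0.3 -0.2]
top (-0.1435, 0, 0.1595) [-0.4  0.8]
top (1, 1) [-1.2 -0.2]
top (1, -1) [ 0.9 -0.6]
top (-1, -1) [0.4 0.4]
top (-1, 1) [-0.8  0.2]
scene (0, 0, 0.158) [-0.4  2.1]
scene (-1, -1) [-2.1 -1.5]
scene (1, 1) [ 0.7 -0.6]
scene (1, -1) [0.4 4.4]
spare [ 0.6176 -0.217   0.2013 -0.0204]
top (0, 0, 0.158) [-0.5 -0.4]
top (-0.1435, 0, 0.1595) [0.6 0.9]
top (1, 1) [-0.3 -0.6]
top (1, -1) [ 0.2 -0.8]
top (-1, -1) [-0.5 -0.5]
top (-1, 1) [-0.9  0.6]
scene (0, 0, 0.158) [-0.2  0.9]
scene (-0.1435, 0, 0.1595) [-0.1 -0.2]
scene (-1, -1) [-1.3 -0.9]
scene (-1, 1) [ 0.4 -1. ]
scene (1, 1) [ 0.6 -0.4]
scene (1, -1) [-1.8  0.1]
```

```bash
cat >> h.py <<'E'
FULL=np.array([.6177,.1737,.143]); SPARE=np.array([.6176,-.2170,.2013])
def ori(t):
    c,s=np.cos(t),np.sin(t); xl=np.array([c,s,0]);yl=np.array([-s,c,0])
    return R.from_matrix(np.c_[yl,[0,0,-1],-xl]).as_quat()
def W(S,x,y,z):
    c,s=np.cos(S[2]),np.sin(S[2]); return np.array([S[0]+c*x-s*y,S[1]+s*x+c*y,z])
def L(S,p):
    c,s=np.cos(S[2]),np.sin(S[2]); d=np.asarray(p)[:2]-S[:2]; return np.array([c*d[0]+s*d[1],-s*d[0]+c*d[1],p[2]])
def shot(c,n):
    p=cams.camera(c); cv2.imwrite(f"pics/{n}.png",p["color"]); return p
E
python3 - <<'E'
from h import *
import pickle
for S in (FULL,SPARE):
    for x in (-.03,-.2): print(kinematics.ik(W(S,x,0,.2),ori(S[2])))
p,d=ctrl.current_eef_pos(),0
ctrl.move_to(W(FULL,-.075,0,.32),ori(FULL[2]))
a=shot("wrist","w1"); print(ctrl.current_eef_pos(),ctrl.current_joint_pos(),ctrl.current_time_s(),ctrl.current_force())
pickle.dump(a,open("w1.pkl","wb"))
E
```

```text
[0.28053536 0.29350822 0.10022117 1.37750928 0.         0.13753536]
[ 0.33303636 -0.02483245 -0.26735331  1.32827548  0.          0.19003636]
[-0.36237444  0.3272529   0.14590538  1.38944881  0.         -0.56367444]
[-0.5473755   0.06856821 -0.17158239  1.33064573  0.         -0.7486755 ]
[0.54311635 0.16382201 0.31985463] [2.92847867e-01 2.29181221e-01 2.80026814e-01 1.62189689e+00
 2.04924725e-04 1.48655279e-01] 3.025 [ 0.16460306 -0.12568513 -0.8664632 ]
```

View pics/w1.png

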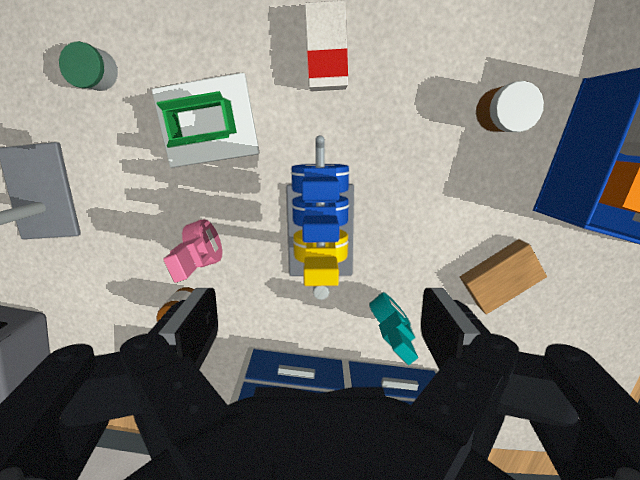

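The prong lies down image column 320, tip at (320,140) and post top at (321,292), with tabs near rows 187, 228 and 272.

```bash
python3 - <<'E'
from h import *
import pickle
a=pickle.load(open("w1.pkl","rb"))
im=cv2.resize(a["color"][125:305,275:370],None,fx=6,fy=6,interpolation=cv2.INTER_CUBIC)[:,:]
im=cv2.resize(a["color"][125:305,270:375],None,fx=3.3,fy=3.3,interpolation=cv2.INTER_CUBIC)
cv2.imwrite("pics/w1c.png",im)
print(a["extrinsics"].round(3).tolist())
print(proj(a,[W(FULL,0,0,.158),W(FULL,-.1435,0,.1595)]))
b=im[:0]
E
```

```text
[[-0.145, 0.953, 0.266, 0.475], [0.989, 0.139, 0.039, 0.155], [0.0, 0.269, -0.963, 0.463], [0.0, 0.0, 0.0, 1.0]]
[[316.42245702 292.41619258]
 [316.48783998 137.85874925]]
```

View pics/w1c.png

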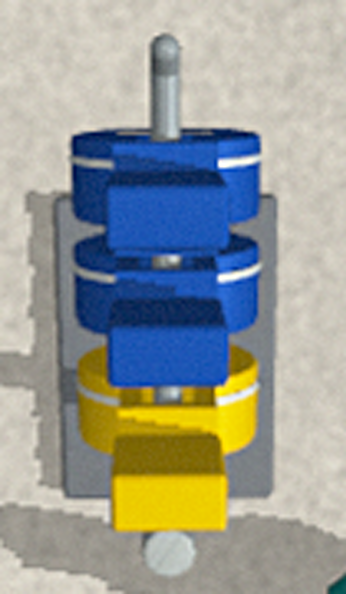

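```bash
python3 - <<'E'
from h import *
import pickle
a=pickle.load(open("w1.pkl","rb"))
M=R.from_quat(ori(FULL[2])).as_matrix(); p=W(FULL,-.075,0,.31985)
for s in (-1,1):
  for z in (-.011,.011): print(proj(a,p+M@[s*.0425,-.013,z]))
print(proj(a,p), [proj(a,p+M@[0,y,0])[0].round(1).tolist() for y in (.1,.15)])
cv2.imwrite("pics/w1f.png",cv2.resize(a["color"][270:350,150:500],None,fx=2.2,fy=2.2,interpolation=cv2.INTER_CUBIC))
q=R.from_quat(ori(FULL[2]+np.pi)).as_quat()
print(kinematics.ik(p,q))
E
```

```text
[[214.39510611 330.9151172 ]]
[[209.79083996 283.54079141]]
[[413.08962556 331.41912722]]
[[417.48528455 284.03894068]]
[[314.04622013 294.77016065]] [[315.9, 234.8], [316.4, 219.2]]
[ 0.29140928  0.22915434  0.27998235  1.62162434  0.         -2.99318337]
```

View pics/w1f.png

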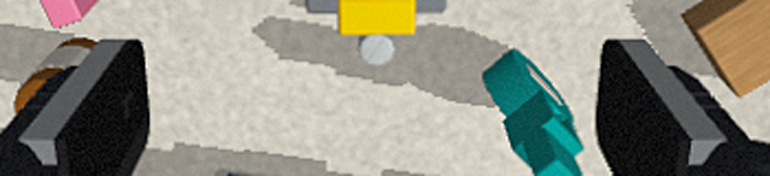

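```bash
python3 - <<'E'
from h import *
import pickle
a=pickle.load(open("w1.pkl","rb"))
f=lambda x,y:((x+.5)/3.3-.5+270,(y+.5)/3.3-.5+125)
for n,u,y0,y1 in (("bf",168,189,249),("br",168,325,385),("y",169,475,529)):
    print(n,[L(FULL,atz(a,f(u,y),.194)).round(4).tolist() for y in (y0,y1)])
print(L(FULL,atz(a,f(170,553),.158)),L(FULL,atz(a,f(165,52),.1595)))
o=pickle.load(open("o.pkl","rb"))["top"]
g=lambda x,y:((x+.5)/4.5-.5+250,(y+.5)/4.5-.5+180)
for n,q in (("y top",((80,150),(149,142),(151,192),(82,202))),):
    print(n,L(FULL,np.mean([atz(o,g(*k),.194) for k in q],0)))
for n,q in (("bf",((93,343),(175,336),(180,376),(97,388))),("br",((91,252),(162,243),(165,294),(94,304)))):
    print(n,L(FULL,np.mean([atz(o,g(*k),.194) for k in q],0)))
E
```

```text
bf [[-0.1103, 0.0034, 0.194], [-0.0961, 0.0035, 0.194]]
br [[-0.0774, 0.0035, 0.194], [-0.0622, 0.0036, 0.194]]
y [[-0.0386, 0.0039, 0.194], [-0.0238, 0.004, 0.194]]
[-0.00020931  0.00456433  0.158     ] [-0.14139856  0.0026913   0.1595    ]
y top [-0.03028432 -0.00306249  0.194     ]
bf [-0.0997641  -0.00265583  0.194     ]
br [-0.06781454 -0.00334898  0.194     ]
```

```bash
python3 - <<'E'
from h import *
q=ori(FULL[2])
ctrl.move_straight(W(FULL,-.102,0,.23),q,vel=.15)
ctrl.move_straight(W(FULL,-.102,0,.156),q,vel=.1)
shot("wrist","w2"); print(ctrl.current_eef_pos(),ctrl.current_force(),ctrl.current_time_s())
E
```

```text
[0.51725074 0.15931589 0.156862  ] [-0.2658189  -1.11976314 -0.10265613] 4.7417
```

View pics/w2.png

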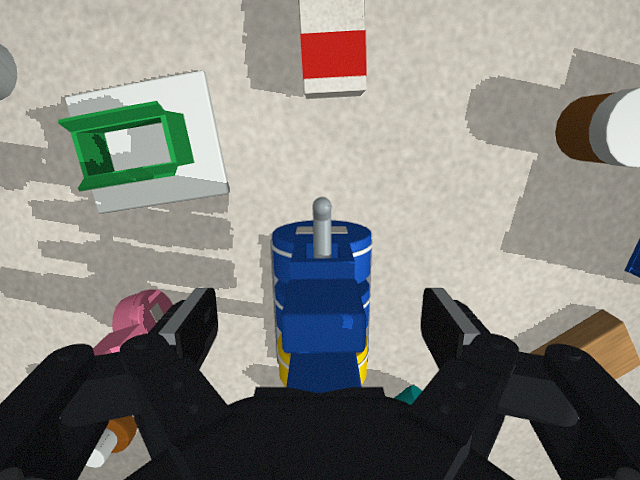

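```bash
python3 - <<'E'
from h import *
q=ori(FULL[2])
f0=ctrl.current_force()
ctrl.command_gripper(.02)
print(ctrl.current_opening(),ctrl.current_force()-f0,ctrl.current_eef_pos(),ctrl.current_time_s())
z=.156
for k in (3,6,8,9,10,11):
    ctrl.move_straight(W(FULL,-.102,0,z+k*.001),q,vel=.04); print(k,(ctrl.current_force()-f0).round(2))
shot("wrist","w3"); print(ctrl.current_time_s())
E
```

```text
0.02946166222771751 [0.34309819 2.48903733 2.40908663] [0.51691873 0.15937274 0.15640288] 5.2917
3 [ 0.43  0.87 -1.33]
6 [ 0.66  1.14 -1.17]
8 [ 0.7   1.1  -1.43]
9 [ 0.12  1.13 -2.13]
10 [ 1.1   0.61 -2.15]
11 [ 0.08  1.16 -1.54]
6.8417
```

View pics/w3.png

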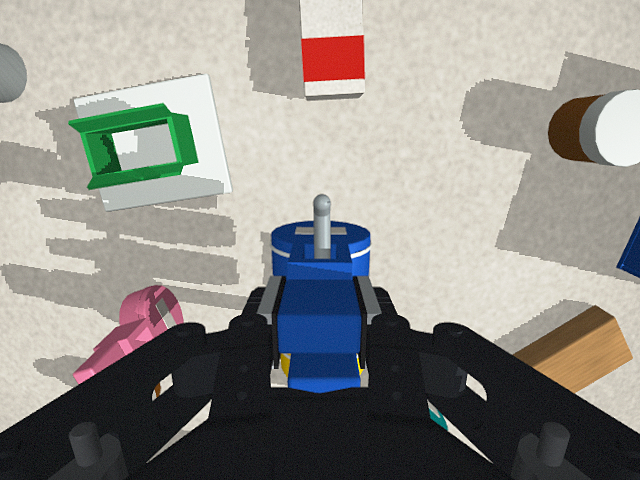

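Gripped: tab between the pads at (320,330), prong centred in the eye at (322,250). Slide it out and move to look at the spare hook.

```bash
python3 - <<'E'
from h import *
import pickle
q=ori(FULL[2])
ctrl.move_straight(W(FULL,-.102,0,.166),q,vel=.05)
f0=ctrl.current_force()
for x in (-.13,-.15,-.185):
    ctrl.move_straight(W(FULL,x,0,.166),q,vel=.06); print(x,(ctrl.current_force()-f0).round(2))
ctrl.move_straight(W(FULL,-.185,0,.27),q,vel=.15)
ctrl.move_to(W(SPARE,-.26,0,.27),ori(SPARE[2]))
a=shot("wrist","w4");pickle.dump(a,open("w4.pkl","wb"))
print(proj(a,[W(SPARE,0,0,.158),W(SPARE,-.1435,0,.1595)]))
print(ctrl.current_eef_pos(),W(SPARE,-.26,0,.27),ctrl.current_time_s())
shot("scene","s4")
E
```

```text
-0.13 [-1.51 -0.98  0.89]
-0.15 [-1.68  0.21  0.47]
-0.185 [-0.99 -0.53  0.75]
[[316.23611473 481.85854393]
 [316.20100553 361.68472929]]
[ 0.36329778 -0.2682859   0.26991339] [ 0.36285006 -0.26898524  0.27      ] 11.375
```

View pics/w4.png

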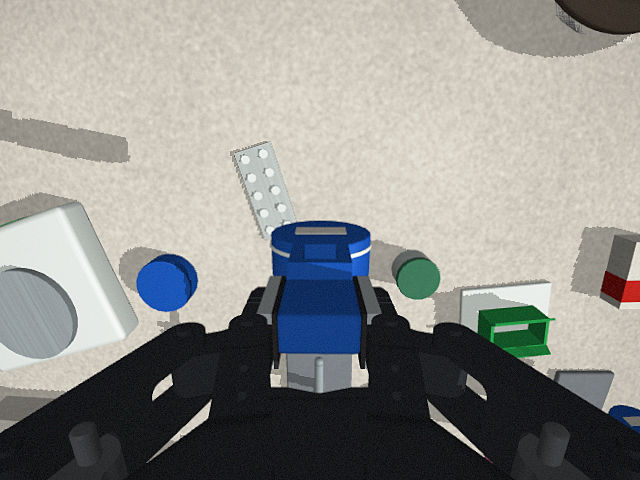

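View pics/s4.png

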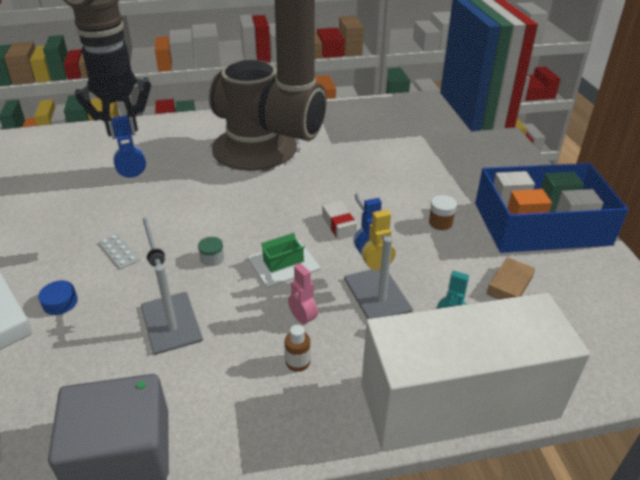

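Prong tip shows at (319,362), in line with the held tab (centre column 320) as predicted. Going on.

```bash
cat >> h.py <<'E'
def force(S,n=10,dt=.01):
    v=[]
    for _ in range(n):
        v.append(ctrl.current_force()); ctrl.pause(dt)
    f=np.mean(v,0); c,s=np.cos(S[2]),np.sin(S[2])
    return np.array([c*f[0]+s*f[1],-s*f[0]+c*f[1],f[2]])
E
python3 - <<'E'
from h import *
q=ori(SPARE[2])
print([ctrl.current_force().round(2).tolist() for _ in range(4)])
t=ctrl.current_time_s();ctrl.pause(.02);print(ctrl.current_time_s()-t)
ctrl.move_straight(W(SPARE,-.195,0,.22),q,vel=.15)
ctrl.move_straight(W(SPARE,-.195,0,.167),q,vel=.1)
shot("top","t5");shot("scene","s5")
for i in range(3): print(force(SPARE).round(2))
print(ctrl.current_time_s(),L(SPARE,ctrl.current_eef_pos()))
for n in("t5","s5"):
    im=cv2.imread(f"pics/{n}.png"); im=im[170:340,430:560] if n=="t5" else im[150:320,100:230]
    cv2.imwrite(f"pics/{n}c.png",cv2.resize(im,None,fx=3,fy=3,interpolation=cv2.INTER_CUBIC))
E
python3 -c "
import cv2,numpy as np
cv2.imwrite('pics/c5.png',np.hstack([cv2.imread('pics/t5c.png'),cv2.imread('pics/s5c.png')]))"
```

```text
[[-0.93, 1.2, -0.5], [-0.93, 1.2, -0.5], [-0.93, 1.2, -0.5], [-0.93, 1.2, -0.5]]
0.01670000000000016
[ 0.06  0.22 -1.62]
[ 0.28 -0.01 -1.88]
[-0.16  0.07 -1.54]
13.175 [-1.94819674e-01 -1.45384983e-04  1.67388685e-01]
```

View pics/c5.png

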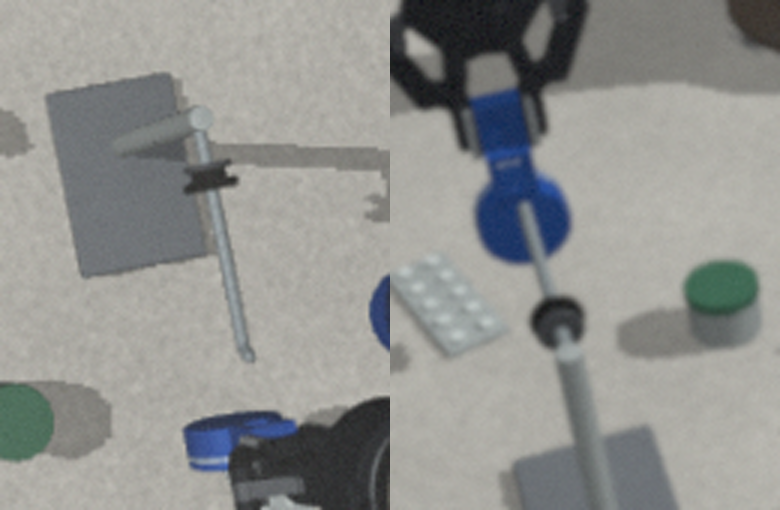

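```bash
python3 - <<'E'
from h import *
q=ori(SPARE[2])
b=force(SPARE,20)
for x in (-.175,-.16,-.145,-.13,-.11,-.095,-.085):
    ctrl.move_straight(W(SPARE,x,0,.167),q,vel=.08); f=force(SPARE,6)-b; print(x,f.round(2))
    if np.abs(f).max()>3: print("STOP"); break
shot("scene","s6"); print(ctrl.current_time_s())
E
python3 -c "
import cv2
im=cv2.imread('pics/s6.png')[150:320,80:240]
cv2.imwrite('pics/s6c.png',cv2.resize(im,None,fx=3.5,fy=3.5,interpolation=cv2.INTER_CUBIC))"
```

```text
-0.175 [ 0.01 -0.03  0.29]
-0.16 [-0.41  0.4   0.03]
-0.145 [0.54 0.08 0.44]
-0.13 [-0.02 -0.26  0.3 ]
-0.11 [0.   0.47 0.4 ]
-0.095 [-0.09  0.26  0.58]
-0.085 [-0.03 -0.13  0.11]
16.1833
```

View pics/s6c.png

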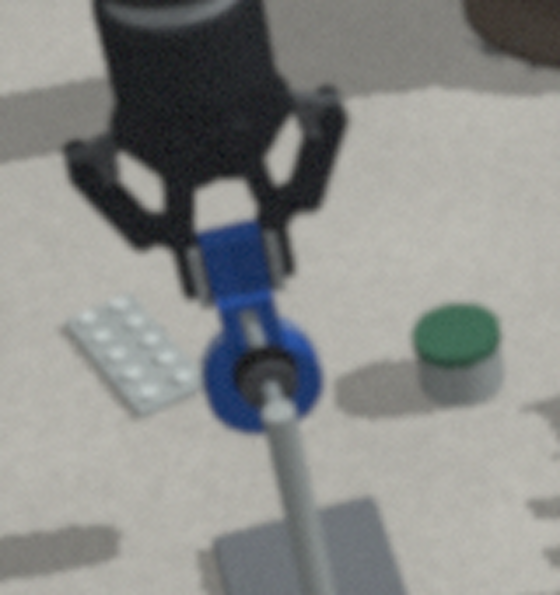

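```bash
python3 - <<'E'
from h import *
q=ori(SPARE[2])
b=force(SPARE,15)
x=-.085
while x<-.030:
    x+=.0015
    ctrl.move_straight(W(SPARE,x,0,.167),q,vel=.04); f=force(SPARE,5)-b
    if f[0]<-.8:
        f=force(SPARE,10)-b; print(round(x,4),f.round(2))
        if f[0]<-.9: print("contact");break
print(x,L(SPARE,ctrl.current_eef_pos()),f,ctrl.current_time_s())
E
```

```text
-0.055 [-1.75  0.1   0.39]
contact
-0.05499999999999998 [-5.51769451e-02  1.24388231e-05  1.66980617e-01] [-1.75006524  0.09567127  0.39431159] 22.225
```

```bash
python3 - <<'E'
from h import *
q=ori(SPARE[2])
ctrl.move_straight(W(SPARE,-.0555,0,.1565),q,vel=.05); print(force(SPARE,5).round(2))
ctrl.command_gripper(.085)
ctrl.move_straight(W(SPARE,-.0555,0,.235),q,vel=.15)
shot("scene","s7");print(ctrl.current_time_s())
q=ori(FULL[2])
ctrl.move_to(W(FULL,-.069,0,.235),q)
print(ctrl.current_time_s())
ctrl.move_straight(W(FULL,-.069,0,.156),q,vel=.12)
shot("wrist","w7");print(ctrl.current_time_s())
E
python3 -c "
import cv2
im=cv2.imread('pics/s7.png')[150:320,80:240]
cv2.imwrite('pics/s7c.png',cv2.resize(im,None,fx=3,fy=3,interpolation=cv2.INTER_CUBIC))"
```

```text
[-0.81 -0.98  0.92]
23.9333
25.3917
26.25
```

View pics/s7c.png

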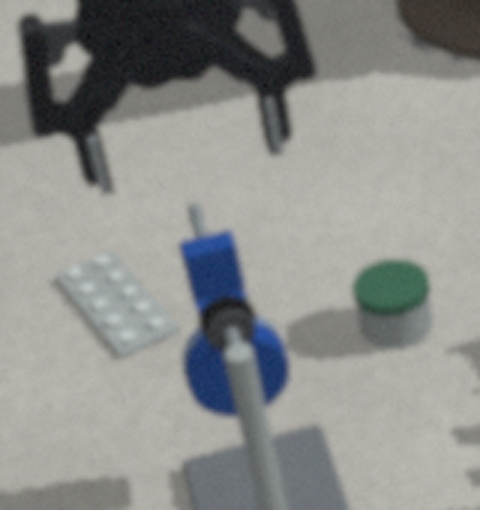

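View pics/w7.png

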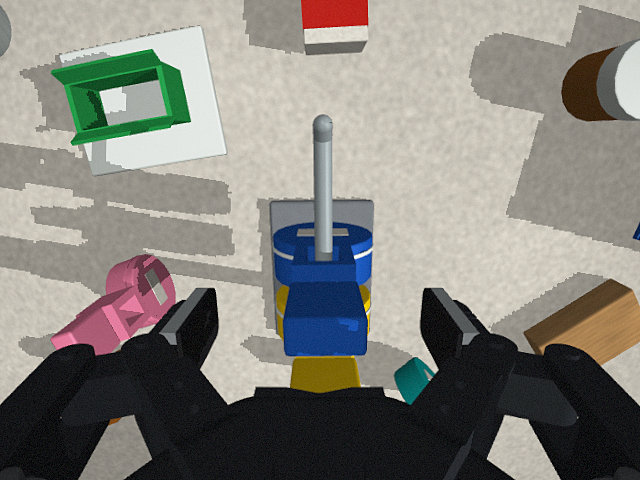

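```bash
python3 - <<'E'
from h import *
q=ori(FULL[2])
ctrl.command_gripper(.02); print(ctrl.current_opening())
ctrl.move_straight(W(FULL,-.069,0,.166),q,vel=.05); f0=force(FULL,8)
for x in (-.10,-.185):
    ctrl.move_straight(W(FULL,x,0,.166),q,vel=.1); f=force(FULL,4)-f0; print(x,f.round(2))
    if np.abs(f).max()>5: print("STOP");raise SystemExit
shot("wrist","w8")
ctrl.move_straight(W(FULL,-.185,0,.25),q,vel=.2)
q=ori(SPARE[2])
ctrl.move_to(W(SPARE,-.21,0,.23),q)
ctrl.move_straight(W(SPARE,-.21,0,.167),q,vel=.12)
shot("scene","s8"); print(ctrl.current_time_s(),L(SPARE,ctrl.current_eef_pos()))
E
python3 -c "
import cv2
im=cv2.imread('pics/s8.png')[100:320,60:240]
cv2.imwrite('pics/s8c.png',cv2.resize(im,None,fx=2.7,fy=2.7,interpolation=cv2.INTER_CUBIC))"
```

```text
0.029268751640626887
-0.1 [0.15 0.45 0.11]
-0.185 [-0.06  0.02  0.12]
31.5833 [-2.09449121e-01 -1.72621229e-04  1.67938679e-01]
```

View pics/w8.png

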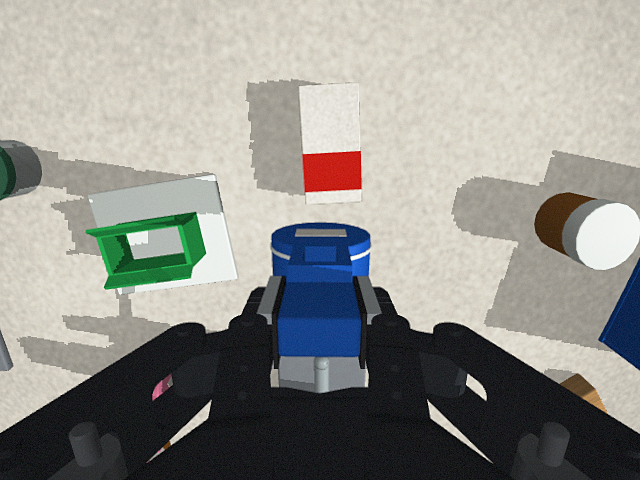

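View pics/s8c.png

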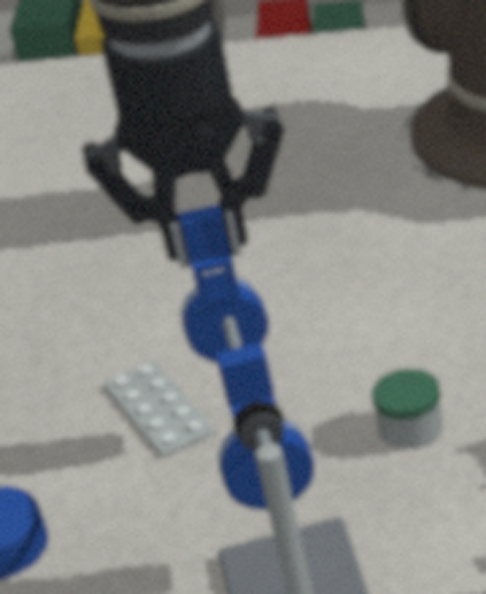

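```bash
python3 - <<'E'
from h import *
q=ori(SPARE[2])
b=force(SPARE,10)
for x in (-.15,-.115,-.097):
    ctrl.move_straight(W(SPARE,x,0,.167),q,vel=.1); f=force(SPARE,4)-b; print(x,f.round(2))
    if np.abs(f).max()>3: print("STOP");raise SystemExit
b=force(SPARE,15)
while x<-.078:
    x+=.001
    ctrl.move_straight(W(SPARE,x,0,.167),q,vel=.04); f=force(SPARE,4)-b; print(round(x,4),f.round(2))
    if f[0]<-.8:
        f=force(SPARE,10)-b; print(round(x,4),f.round(2))
        if f[0]<-1.0: print("contact");break
print(L(SPARE,ctrl.current_eef_pos()),ctrl.current_time_s())
shot("top","t9");shot("wrist","w9")
E
python3 -c "
import cv2
im=cv2.imread('pics/t9.png')[185:325,430:560]
cv2.imwrite('pics/t9c.png',cv2.resize(im,None,fx=4,fy=4,interpolation=cv2.INTER_CUBIC))"
```

```text
-0.15 [-0.21  0.22 -0.44]
-0.115 [-0.25  0.68 -0.32]
-0.097 [ 0.27 -0.2  -0.4 ]
-0.096 [ 0.09 -0.06  0.06]
-0.095 [0.16 0.33 0.05]
-0.094 [ 0.22  0.05 -0.27]
-0.093 [0.45 0.47 0.28]
-0.092 [ 0.25 -0.52 -0.1 ]
-0.091 [-0.13 -0.43  0.06]
-0.09 [0.38 0.3  0.13]
-0.089 [-0.14  0.01 -0.23]
-0.088 [ 0.59 -0.07  0.07]
-0.087 [-0.1   0.24 -0.01]
-0.086 [-2.31  0.51  1.  ]
-0.086 [-2.69  0.11  0.78]
contact
[-8.63639484e-02  5.39047016e-05  1.66946673e-01] 36.675
```

View pics/w9.png

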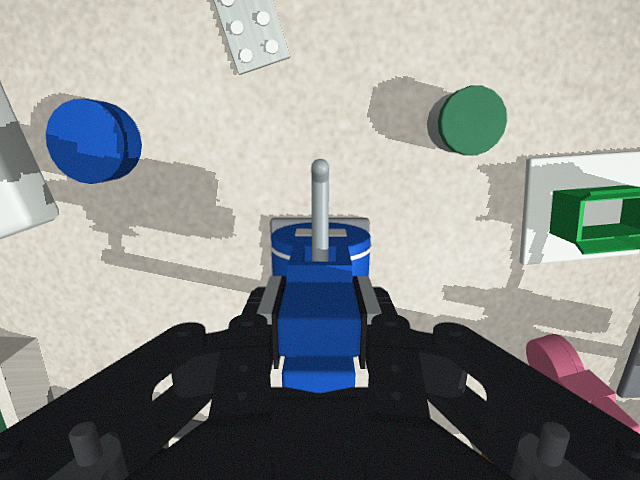

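View pics/t9c.png

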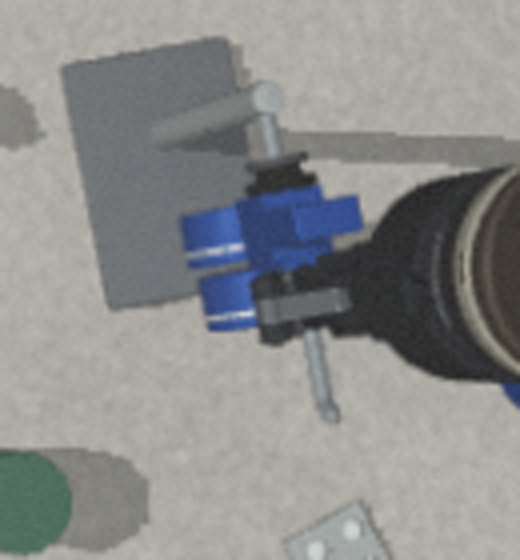

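```bash
python3 - <<'E'
from h import *
q=ori(SPARE[2])
ctrl.move_straight(W(SPARE,-.0863,0,.1565),q,vel=.05); print(force(SPARE,6).round(2))
ctrl.command_gripper(.085)
ctrl.move_straight(W(SPARE,-.0863,0,.235),q,vel=.15)
shot("scene","s10");
ctrl.move_straight(W(SPARE,-.12,0,.30),q,vel=.2)
ctrl.pause(.1)
import pickle
a=shot("wrist","w10"); pickle.dump(a,open("w10.pkl","wb")); print(ctrl.current_time_s())
print(proj(a,[W(SPARE,0,0,.158),W(SPARE,-.1435,0,.1595)]))
cv2.imwrite("pics/w10c.png",cv2.resize(a["color"][150:340,260:380],None,fx=3.1,fy=3.1,interpolation=cv2.INTER_CUBIC))
E
```

```text
[-1.88 -0.72  2.52]
39.1583
[[316.55651138 346.19069226]
 [316.52072374 194.39038663]]
```

View pics/w10c.png

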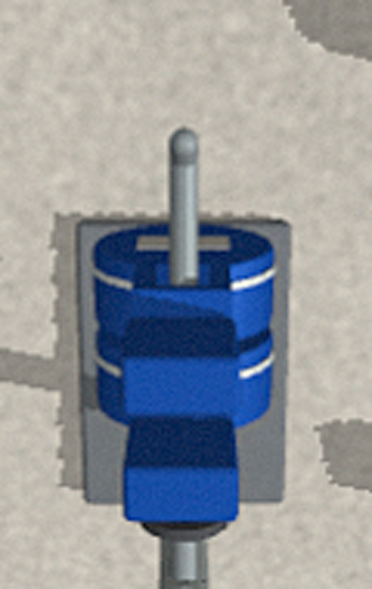

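Both blue tubs hang together upright against the buffer. I'll check the spacing, and meanwhile fit the pocket.

```bash
python3 - <<'E'
from h import *
import pickle
a=pickle.load(open("w10.pkl","rb"))
f=lambda x,y:((x+.5)/3.1-.5+260,(y+.5)/3.1-.5+150)
for y in (355,416,465,521): print(L(SPARE,atz(a,f(182,y),.194)).round(4))
o=pickle.load(open("o.pkl","rb"))
im=np.hstack([cv2.resize(o["top"]["color"][250:325,320:405],None,fx=4.6,fy=4.6,interpolation=cv2.INTER_CUBIC),cv2.resize(o["scene"]["color"][225:300,240:325],None,fx=4.6,fy=4.6,interpolation=cv2.INTER_CUBIC)])
cv2.imwrite("pics/pk.png",im);print(im.shape)
cv2.imwrite("pics/pw.png",cv2.resize(cv2.imread("pics/w1.png")[60:180,140:270],None,fx=4.5,fy=4.5,interpolation=cv2.INTER_CUBIC))
E
```

```text
[-0.0956  0.0016  0.194 ]
[-0.0794  0.0016  0.194 ]
[-0.0659  0.0016  0.194 ]
[-0.0501  0.0016  0.194 ]
(345, 782, 3)
```

View pics/pk.png

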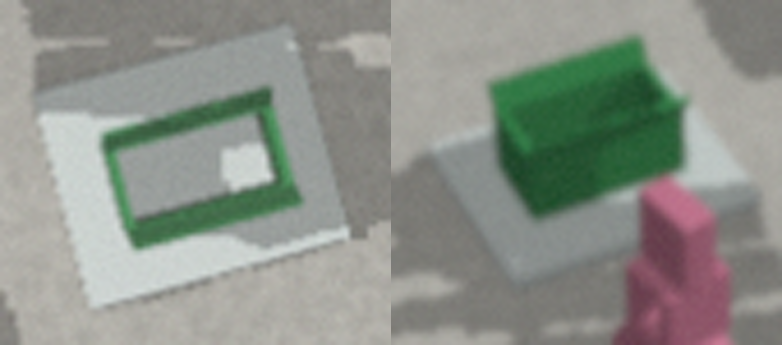

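View pics/pw.png

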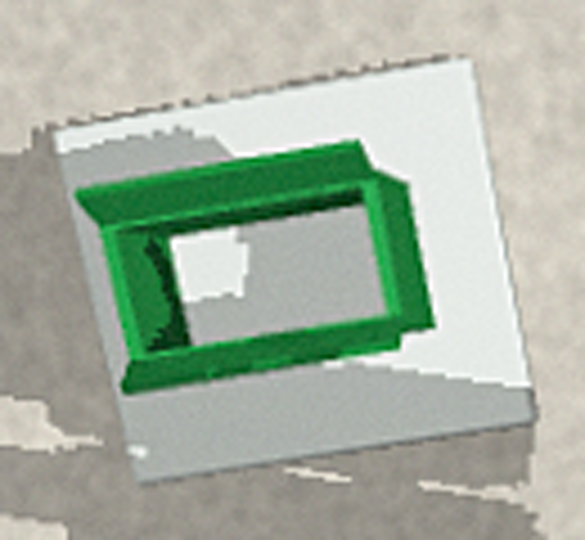

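```bash
cat > fitp.py <<'E'
from h import *
import pickle
o=pickle.load(open("o.pkl","rb")); o["wrist"]=pickle.load(open("w1.pkl","rb"))
def px(L,x0,y0,f): return [((a+.5)/f-.5+x0,(b+.5)/f-.5+y0) for a,b in L]
# local: (sx,sy)
obs=[("top",l,u) for l,u in zip([(1,1),(1,-1),(-1,-1),(-1,1)],px([(38,97),(290,28),(348,233),(93,307)],320,250,4.6))]
obs+=[("scene",l,u) for l,u in zip([(-1,-1),(1,-1),(1,1)],px([(44,148),(129,277),(366,190)],240,225,4.6))]
obsw=[("wrist",l,u) for l,u in zip([(-1,-1),(-1,1),(1,1),(1,-1)],px([(55,130),(470,58),(533,390),(140,480)],140,60,4.5))]
def mk(ob):
    def res(v):
        r=[]
        for cam,l,uv in ob:
            w=W(v[:3],l[0]*.05,l[1]*.06,.008); e=proj(o[cam],w)[0]-uv
            if cam=="wrist": e=e+v[3:5]
            r+=list(e)
        return np.array(r)
    return res
for ob in (obs[:4],obs[4:],obs,obsw,obs+obsw):
    s=least_squares(mk(ob),[.45,.03,.2,0,0]); print(s.x.round(4)); e=mk(ob)(s.x).reshape(-1,2).round(1).tolist()
    print(e)
E
python3 fitp.py
```

```text
[0.474  0.0058 0.2886 0.     0.    ]
[[-1.5, -0.9], [0.5, -1.6], [1.2, 1.3], [-0.3, 1.2]]
[0.4707 0.0092 0.2996 0.     0.    ]
[[-1.8, -1.1], [-0.3, 0.6], [2.1, 0.1]]
[0.4732 0.0073 0.2941 0.     0.    ]
[[-2.3, -0.4], [-0.4, -1.4], [0.6, 1.5], [-0.9, 1.7], [-2.6, -0.3], [-1.3, 1.5], [1.3, 1.2]]
[  0.5234   0.1243   0.3389 -84.0559 -52.5776]
[[0.2, 1.5], [0.0, -1.5], [-0.0, 1.5], [-0.2, -1.5]]
[ 0.4735  0.0072  0.3034  2.3376 -0.4032]
[[-2.4, -0.2], [-0.6, -1.7], [0.8, 1.0], [-0.5, 1.8], [-2.7, 0.0], [-1.0, 1.7], [1.4, 1.1], [-1.2, -1.4], [-0.4, -3.5], [1.7, 4.7], [-0.1, 0.2]]
```

```bash
cat >> h.py <<'E'
PK=np.array([.4735,.0072,.297])
E
python3 - <<'E'
from h import *
import pickle
ctrl.move_to(W(PK,0,0,.24),ori(PK[2])); ctrl.pause(.1)
a=shot("wrist","w11"); pickle.dump(a,open("w11.pkl","wb")); print(ctrl.current_time_s(),L(PK,ctrl.current_eef_pos()))
cv2.imwrite("pics/w11c.png",cv2.resize(a["color"][140:320,220:420],None,fx=3.3,fy=3.3,interpolation=cv2.INTER_CUBIC))
E
```

```text
40.3167 [ 0.00026935 -0.00118389  0.24021624]
```

View pics/w11c.png

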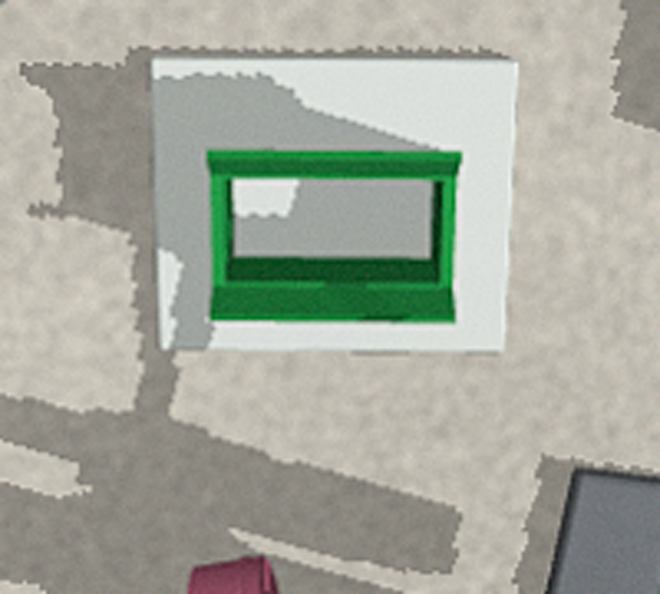

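View pics/w11.png

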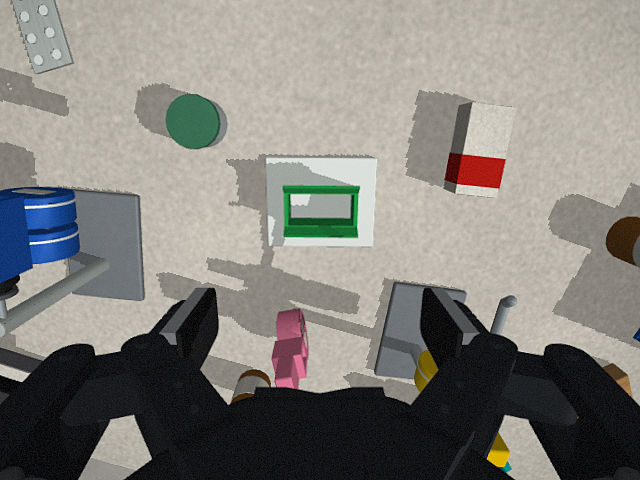

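```bash
python3 - <<'E'
from h import *
import pickle
a=pickle.load(open("w11.pkl","rb")); a["extrinsics"]=a["extrinsics"].copy()
a["extrinsics"][:3,3]-=.0024*a["extrinsics"][:3,0]
f=lambda x,y:((x+.5)/3.3-.5+220,(y+.5)/3.3-.5+140)
C=[f(*c) for c in ((152,58),(517,61),(503,352),(162,349))]
loc=[(-1,-1),(-1,1),(1,1),(1,-1)]
P=np.array([atz(a,c,.008) for c in C]); print([L(PK,p).round(4).tolist() for p in P]); print("centre",L(PK,P.mean(0)))
def res(v): return np.concatenate([proj(a,W(v,l[0]*.05,l[1]*.06,.008))[0]-c for l,c in zip(loc,C)])
s=least_squares(res,PK);print(s.x,L(PK,[*s.x[:2],0]),res(s.x).round(1))
# pocket features
for n,u,z in (("left rim out top",(208,152),.054),("right",(461,152),.054),("lowL",(211,321),.054),("lowR",(456,321),.054),("endwall inner L",(229,230),.044),("R",(442,230),.044)): print(n,L(PK,atz(a,f(*u),z)).round(4))
E
```

```text
[[-0.0477, -0.0588, 0.008], [-0.0468, 0.059, 0.008], [0.0518, 0.0584, 0.008], [0.0507, -0.0593, 0.008]]
centre [ 0.00200527 -0.0001847   0.008     ]
[0.47560976 0.00764419 0.28966124] [ 0.00214738 -0.00019269  0.        ] [-0.9 -0.5  1.1 -0.6  0.9  0.7 -1.   0.8]
left rim out top [-0.0235 -0.0367  0.054 ]
right [-0.0235  0.0364  0.054 ]
lowL [ 0.0274 -0.0372  0.054 ]
lowR [0.0274 0.0364 0.054 ]
endwall inner L [ 0.0016 -0.032   0.044 ]
R [0.0016 0.0325 0.044 ]
```

```bash
python3 - <<'E'
from h import *
import pickle
q=ori(FULL[2])
ctrl.move_to(W(FULL,-.032,0,.24),q)
ctrl.move_straight(W(FULL,-.032,0,.156),q,vel=.12)
a=shot("wrist","w12");print(ctrl.current_time_s(),L(FULL,ctrl.current_eef_pos()))
E
```

```text
42.025 [-0.03147726 -0.00015932  0.157294  ]
```

View pics/w12.png

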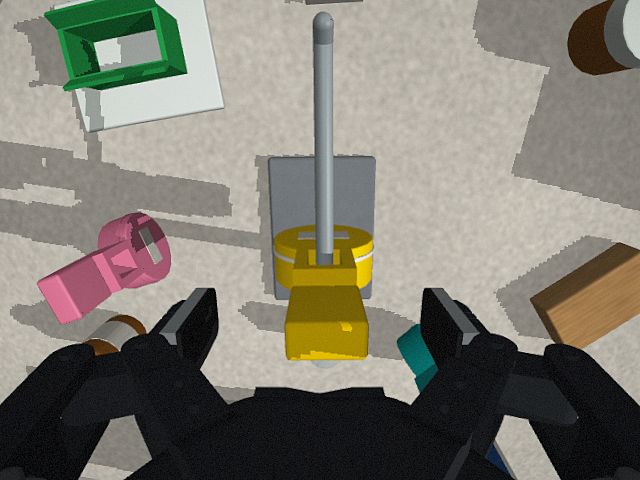

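```bash
python3 - <<'E'
from h import *
import pickle
q=ori(FULL[2]); y=.001
ctrl.move_straight(W(FULL,-.032,y,.156),q,vel=.05)
ctrl.command_gripper(.02); print(ctrl.current_opening())
ctrl.move_straight(W(FULL,-.032,y,.166),q,vel=.05); f0=force(FULL,8); print(f0.round(2))
for x in (-.06,-.185):
    ctrl.move_straight(W(FULL,x,y,.166),q,vel=.12); f=force(FULL,4)-f0; print(x,f.round(2))
    if np.abs(f).max()>5: print("STOP");raise SystemExit
ctrl.move_straight(W(FULL,-.185,0,.25),q,vel=.2)
a=shot("wrist","w13"); pickle.dump(a,open("w13.pkl","wb"))
T=ctrl.current_eef_pos(); M=R.from_quat(q).as_matrix(); print(ctrl.current_time_s(),T)
# expected tab top corners (centred grasp), with bias fix
a["extrinsics"]=a["extrinsics"].copy(); a["extrinsics"][:3,3]-=.0024*a["extrinsics"][:3,0]
zt=T[2]+.0375
for sx in(-1,1):
  for sy in(-1,1):
    p=W([T[0],T[1],FULL[2]],sx*.008,sy*.015,zt); print(sx,sy,proj(a,p)[0].round(1))
cv2.imwrite("pics/w13c.png",cv2.resize(a["color"][215:395,220:420],None,fx=3.3,fy=3.3,interpolation=cv2.INTER_CUBIC))
E
```

```text
0.029468163247621342
[-0.08 -0.37 -1.38]
-0.06 [ 0.29  0.49 -0.17]
-0.185 [ 0.08  0.18 -0.11]
45.4917 [0.4343236  0.14719966 0.24845886]
-1 -1 [277.6 318.2]
-1 1 [364.9 318.3]
1 -1 [279.2 358.1]
1 1 [363.1 358.2]
```

View pics/w13c.png

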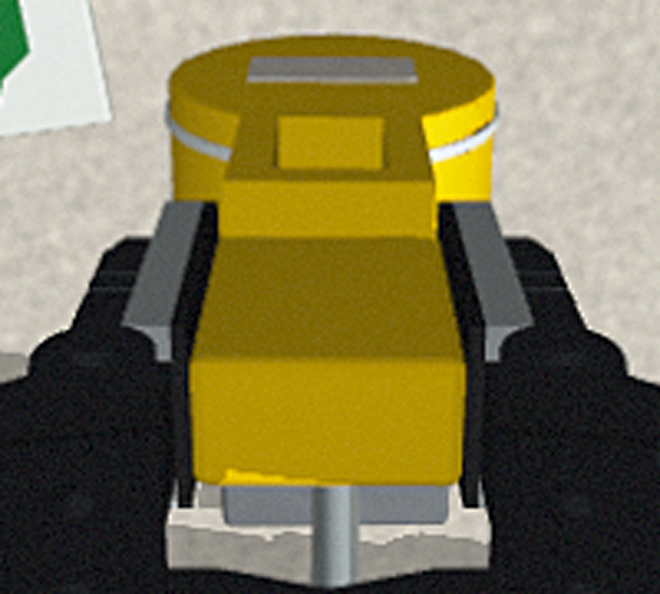

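```bash
sed -i 's/^PK=.*/PK=np.array([.4740,.0071,.293])/' h.py; python3 - <<'E'
from h import *
q=ori(PK[2])
ctrl.move_to(W(PK,0,0,.25),q)
ctrl.move_straight(W(PK,0,0,.148),q,vel=.12)
t=shot("top","t14");s=shot("scene","s14");shot("wrist","w14"); print(ctrl.current_time_s(),L(PK,ctrl.current_eef_pos()))
im=np.hstack([cv2.resize(t["color"][240:330,310:410],None,fx=3.9,fy=3.9,interpolation=cv2.INTER_CUBIC)[:350],cv2.resize(s["color"][170:300,230:340],None,fx=3.5,fy=3.5,interpolation=cv2.INTER_CUBIC)[:350]]) if 0 else cv2.resize(s["color"][160:300,220:340],None,fx=4,fy=4,interpolation=cv2.INTER_CUBIC)
cv2.imwrite("pics/s14c.png",im)
E
```

```text
47.275 [ 5.33966811e-04 -1.11720589e-04  1.48839456e-01]
```

View pics/s14c.png

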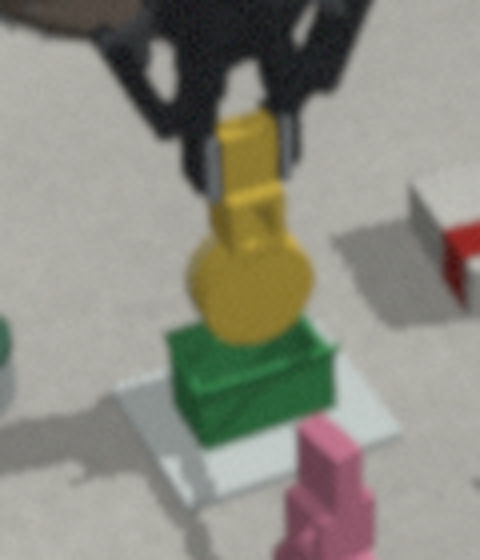

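View pics/w14.png

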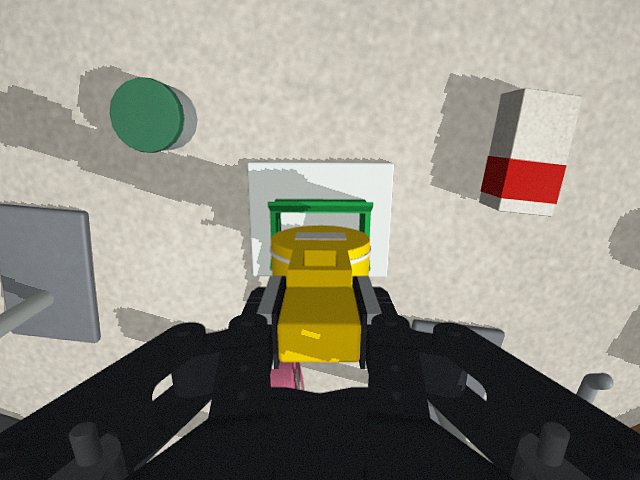

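```bash
python3 - <<'E'
from h import *
q=ori(PK[2])
b=force(PK,10)
for z in (.135,.128,.122,.116,.110,.105,.101,.098,.096,.095,.094,.093):
    ctrl.move_straight(W(PK,0,0,z),q,vel=.05); f=force(PK,4)-b; print(z,f.round(2))
    if np.abs(f).max()>4: print("STOP");break
print(ctrl.current_time_s(),ctrl.current_eef_pos()); s=shot("scene","s15")
cv2.imwrite("pics/s15c.png",cv2.resize(s["color"][160:300,220:340],None,fx=4,fy=4,interpolation=cv2.INTER_CUBIC))
E
```

```text
0.135 [-0.06  0.76  0.18]
0.128 [ 0.18  0.15 -0.23]
0.122 [-0.06  0.49  0.14]
0.116 [ 0.3  -0.14  0.  ]
0.11 [ 0.32 -0.2   0.16]
0.105 [ 0.12 -0.36 -0.37]
0.101 [-0.04  0.25  0.1 ]
0.098 [-0.1   0.08 -0.36]
0.096 [-0.26  0.15 -0.29]
0.095 [0.26 0.17 1.62]
0.094 [-1.71  0.4   8.21]
STOP
50.725 [0.47441909 0.0071659  0.09508836]
```

View pics/s15c.png

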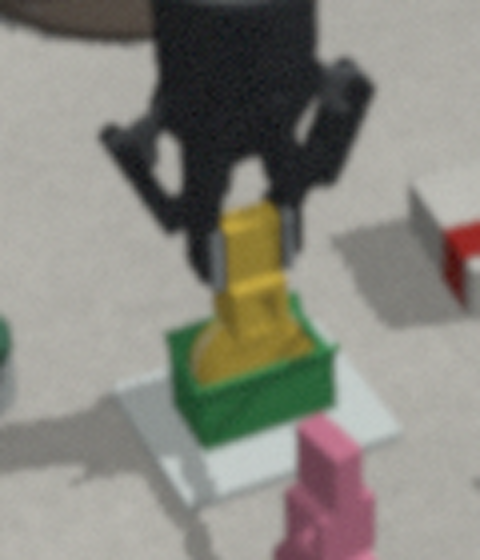

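Contact came exactly at the expected bottoming height (TCP about 0.095), with no lateral contact on the way. Release and check everything.

```bash
python3 - <<'E'
from h import *
q=ori(PK[2])
ctrl.command_gripper(.085)
ctrl.move_straight(W(PK,0,0,.20),q,vel=.12)
ctrl.move_straight(W(PK,-.06,0,.26),q,vel=.2)
ctrl.pause(.3)
s=shot("scene","s16");shot("wrist","w16");t=shot("top","t16");print(ctrl.current_time_s())
cv2.imwrite("pics/s16c.png",cv2.resize(s["color"][160:360,80:400],None,fx=2.4,fy=2.4,interpolation=cv2.INTER_CUBIC))
E
```

```text
53.4167
```

View pics/s16c.png

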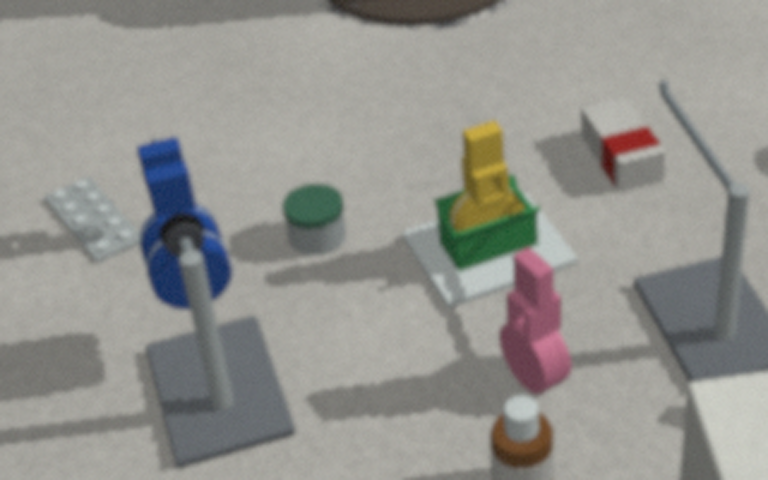

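View pics/w16.png

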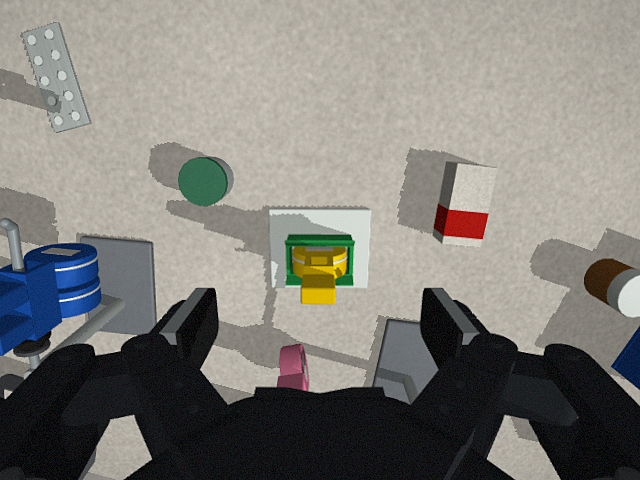

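View pics/t16.png

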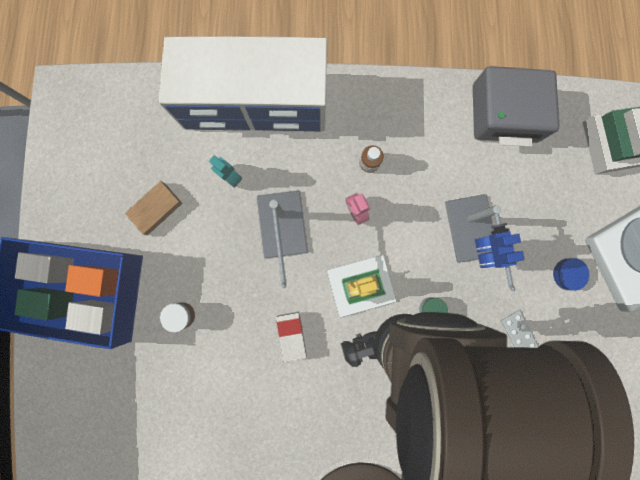

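```bash
python3 -c "
from plant import ctrl
print(ctrl.finish_job(),ctrl.current_time_s())"
```

```text
the job is handed in; nothing more can be done
the job is handed in; nothing more can be done
```

The job is handed in at about 53 s on the robot's clock, out of 70 s. Both blue tubs are on the spare hook and the yellow tub is down in the green pocket.

- **Blue tubs:** I slid each one in raised until I felt contact (about 1.8 N for the first, 2.7 N for the second), then lowered and released it. Afterwards the tabs measured about 29.5 mm apart (30 is snug), upright, with the deeper tub against the buffer. The yellow tub was still on the crowded hook then.
- **Yellow tub:** it went into the pocket with no sideways contact and bottomed at the expected height, with about 8 N as I pressed it down. The last pictures show it upright and central in the pocket.
- **Bystanders:** the amber bottle, carton and jar show at the same places as at the start. In the last top view the arm partly covers the tin, which is clear in the other two views. I compared them by eye, not by measurement.

**Disagreements:** the wrist camera read about 2 to 3 mm sideways of the top and scene cameras. I corrected it using the gripper's own fingertips. The three cameras also placed the pocket up to about 3 mm apart, so I used a compromise position. I did not re-measure the blue tubs' depth on the hook after releasing the second one, and only looked at the pictures.

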